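# Stand the ball vise upright on its ring pad

### The job

Take the ball vise out of the sloping tool stand and set its ball down gently on the black ring pad under the magnifier lamp. Stand it there upright, jaws on top and level, and leave it steady on its own. Do not let the vise touch the bench or bump the lamp, and leave everything else where it lies.

Things in the scene. Friction and masses are not known exactly. Their poses are not given: they have to be found in the camera images.
- vise: Ball vise, about 0.75 kg: bright steel ball of 64 mm diameter with a brass jaw block on top. Origin: centre of the ball. z: the vise's axis, from ball to jaws; x along the jaw screw; y across the flat sides. Starts with its ball in the tool stand's seat, leaning about 30 degrees, top towards the robot (-x side lowest, y level). Centre of mass on the axis, about 5 mm above the ball's centre.
- vise_jaws (a point): Centre of the brass jaw block, on the axis 43 mm from the ball's centre. The block is 48 mm along x, 34 mm along y and 30 mm high (28 to 58 mm from the ball's centre), with flat sides; it is two jaws with a fixed 6 mm gap between them. Under it a dark turntable, 50 mm diameter, 18 to 28 mm from the ball's centre.
- rack: Tool stand, fixed: aluminium sheet, 300 mm wide, 150 mm long, 4 mm thick, sloping at 30 degrees, its low edge (27 mm high) towards the robot, high edge 102 mm. Origin: on the bench under the centre of the 54 mm seat hole (65 mm high); x towards the high edge, y along the stand, which reaches from y = -75 to 225 mm. Five screwdrivers stand in it at y = 115 to 195 mm, 76 mm proud.
- rack_seat (a point): Where the centre of the vise's ball is while it sits in the tool stand, 80 mm above the bench.
- pad: Ring pad, fixed: doughnut of smooth hard black nylon, 86 mm outside and 46 mm inside diameter, 20 mm thick, on a steel plate of 104 mm diameter; its top is 24 mm above the bench. Origin: its centre, on the bench. The ball swivels in it when the jaws are pushed near their top (2 to 4 N; pushed low, it climbs out instead); friction keeps it at the lean in which it is left.
- pad_seat (a point): Where the centre of the vise's ball is when it rests in the ring pad: on the pad's axis, 40 mm above the bench.
- lamp: Magnifier lamp, fixed. Origin: the pad's centre, on the bench. Its round head (176 mm diameter, 26 mm thick, underside 301 mm high, centre 25 mm beyond the pad in +x) hangs over the pad, which is therefore reached with the tool tilted, best from the robot's side. Foot of 150 mm diameter 160 mm beyond the pad in +x and 100 mm in +y; a 14 mm post rises from it to 0.29 m and on to the head.
- cover: Folded sheet-metal cover, 110 x 80 mm, 50 mm high, standing on its edges. Bystander. Origin: centre of its underside.
- tool_cup: Blue cup, 80 mm diameter, with hand tools standing in it up to 190 mm high. Bystander. Origin: centre of its underside.
- wrench: Steel wrench lying on the bench. Bystander.
- oil: Yellow oil bottle with a red cap, 52 mm diameter, 150 mm high. Bystander. Origin: centre of its underside.
- tray: Red tray of fasteners, 80 x 110 mm, 28 mm high. Bystander. Origin: centre of its underside.
- tape: Yellow roll of tape, 96 mm diameter, 25 mm high, lying flat. Bystander. Origin: centre of its underside.
- key: T-handled hex key, 80 mm long, 9 mm high, lying 105 to 125 mm beside the ring pad on its -y side. Bystander. Origin: near its middle, on the bench.
- table: The wooden bench; its top is at height 0.
Things that resemble listed ones, but are neither listed nor needed, are in the scene too. Leave any green or orange look-alike of the vise alone.

How it is judged:
On the way, in this order (a step that is already met when the one before it is completed fails the run):
1. the vise is lifted out of the tool stand (distance between vise and rack_seat above 0.05 m and contact force between vise and rack below 0.05 N), for 0.1 s.
2. the ball rests in the ring pad (distance between vise and pad_seat below 0.005 m and contact force between vise and pad above 0.5 N), for 0.2 s.
At the end, for the whole second after the job is handed in: The ball rests in the ring pad (its centre within 5 mm of the seat), the vise stands jaws up within 0.1 rad (about 6 degrees) of upright, at rest and untouched (distance between vise and pad_seat below 0.005 m and angle between vise's own z axis and vertical below 0.1 rad and linear speed of vise below 0.01 m/s and angular speed of vise below 0.05 rad/s and contact force between vise and the fingers below 0.05 N and contact force between vise and the arm below 0.05 N).
It fails at once if the vise touches the bench (contact force between vise and table above 0.3 N).
It fails at once if the vise is dropped: free of the fingers and moving faster than 0.25 m/s (a fall of more than about 3 mm) (contact force between vise and the fingers below 0.05 N and linear speed of vise above 0.25 m/s).
It fails at once if the vise is pressed hard onto the ring pad (more than 45 N) (contact force between vise and pad above 45 N).
It fails at once if the lamp is bumped (more than 2 N) (contact force between any of the arm, the fingers, vise and lamp above 2 N).
It fails at once if one of the other things on the bench (cover, tool cup, wrench, oil, tray, tape, key) is moved by more than 30 mm (distance of any of cover, tool_cup, wrench, oil, tray, tape, key from where it was at the start of the episode above 0.03 m).
It also fails if it takes over 72 s, if anything falls off the work surface, if the arm or the gripper's body presses on something with over 40 N, if the wrist force passes 120 N, or if a joint passes its speed limit or range.

### The arm

A 6-joint arm with a two-finger parallel gripper is mounted at the origin on the work surface. World frame = base frame: x ahead of the robot, y to its left, z up, the work surface at z = 0. Lengths are in m, angles in rad, forces in N, time in s.
With the tool pointing down it reaches from about 0.25 to 0.725 m from the base axis. Payload 4 kg.
Tool frame: the origin (TCP) lies at the very end of the fingers, on their centre line; the grasp point (between the pads) lies 19 mm behind it; z points along the fingers, y is the line along which they close (so a half turn about z gives the same grasp; the last joint's range is limited). The gripper opens to 85 mm and grips with 20 to 120 N. Pads are 22 mm wide; open, the fingers measure 114 mm over their backs; the gripper's body (76 mm by 85 mm) begins 54 mm behind the grasp point. The pads swing forward as they close: fully open they stand 13 mm farther back than shut.
Start: joints at [1.259, 0.241, 0.005, 1.335, 0, 1.571], TCP at [0.153, 0.476, 0.231] pointing down, gripper open.
Joint ranges: [-2.72, 2.72], [-1.05, 1.87], [-1.09, 1.28], [-1.99, 2.15], [-1.42, 1.44], [-3.14, 3.14]. Speed limits (rad/s): [2.79, 2.79, 3.14, 3.14, 3.14, 3.14].

### API

Orientations are given as a unit quaternion [x, y, z, w].
In Python, from workcell import bot, vision, workorder, boxes_of gives the robot as it stands.
- The arm moves only by the tool send_rows, never from a script. Its argument "motion" is text: rows parted by semicolons, each of 5 numbers parted by spaces: the closure, from -1 (fully open) to 1 (shut), so that 0 is half open, then the shift along the tool's x, y, z in cm, then the turn about the tool's z in rad. In form: claw x y z twist; .... A call has 1 to 5 rows; each row is the pose to reach, as a shift and turn from the pose commanded when the call began, along the tool's axes at that moment; what a row does not reach only later rows make up. A row lasts 1/10 s, in which the tool goes at most 50 mm and 8.59 degrees, less where a joint would pass 70% of its speed; a pose out of reach is approached as far as the arm can. A call with a gripper value outside its range is refused whole. The fingers move at their own pace and stop on an object; the grip force is fixed at half the most. Time passes only in rows, so rows that repeat a pose let the fingers close. It gives the time, the measured TCP pose, the force, the opening and the grip force at its end, in the units of the state.
- bot.get_obs(): the state, without advancing time (a new reading comes with each control period).
- vision.camera(name): name is "side" or "top"; returns the picture (480x640x3 uint8, red, green, blue); there is no depth.
- vision.camera_model(name): a dict with "fov_y" (degrees; the focal length in pixels is half the picture's height over the tangent of half this angle, whatever the lens; pixels are square), "cx", "cy" (the principal point, pixels), "world_from_camera" (4x4, takes a point from camera to world coordinates). Camera axes: x right, y down, z forward; pixel columns grow to the right and rows downward; lengths in m; the calibration is good to about 2 mm. A picture is of the moment at which its call begins. camera_model takes no time and is no camera call.
- workorder.job_done(): hands the job in; it is judged then, once.
Trained networks look in the newest picture that a camera, given by its name, has taken for a name from the list of things; names that differ only in an ending like _2 or _b are one class to them, and where a whole thing is asked for, a point or a joint stands for the part that bears it (a point fixed in the world has none). Each returns a list of dicts, best first, with "conf" (0 to 1); they miss things now and then, are a little off and sometimes report something else, mostly with a low value. They report only what shows in the picture. A call takes as long as a camera call. They do not tell look-alikes from the thing itself.
- boxes_of(camera, target): "rect" ([centre column, centre row, width, height] in pixels, round what is visible of it).
The state is a dict: "clock": time; "joint_pos": joint angles; "joint_vel": joint speeds; "tau": joint torques, N m; "eef_pos": TCP position; "tool_rot": TCP orientation; "ft_force": force on the tool from outside, world axes, zero at the start; "ft_torque": the same for the moment, N m; "grip_width": finger opening in m; "grasp_force": force on a finger pad.
Only numpy, scipy, OpenCV 4.12 (cv2) and the standard library are available. Lean on these libraries where they do the work, as an engineer would, in place of code of your own. Each camera call takes 0.05 s, during which the arm holds its last target. There are 200 camera calls.

## Working session

There is one attempt and no reset: what is moved stays moved. The work goes in short steps, Python scripts to look and compute and a tool call to move; the robot and the scene stay as the last step left them, time stands still between calls to the robot, and variables do not carry over. Pictures are saved under pics/ and viewed, at most 10 in all, crops included, and the job is handed in when it is done.

Besides the shell and the picture viewer there is one more tool, called after "Emit:" as name(argument=value, ...), one argument or row to a line, values as JSON. send_rows: Moves the arm, as the interface text tells. Its arguments: {"type":"object","properties":{"motion":{"type":"string"}},"required":["motion"]}

```bash
mkdir -p pics; ls; python3 - <<'E'
from workcell import bot, vision, workorder, boxes_of
import cv2,numpy as np
for c in ("side","top"):
    im=vision.camera(c); cv2.imwrite(f"pics/{c}0.png",im[:,:,::-1])
    m=vision.camera_model(c); print(c,m["fov_y"],m["cx"],m["cy"],np.round(m["world_from_camera"],4).tolist())
    for t in ("vise","vise_jaws","pad","rack","lamp"):
        print(t,[(np.round(d["rect"]).tolist(),round(d["conf"],2)) for d in boxes_of(c,t)][:4])
o=bot.get_obs();print(o["clock"],o["eef_pos"],o["tool_rot"],o["grip_width"])
E
```

```text
pics
side 54.80713324176578 322.7410374277878 246.77456745241125 [[0.952, -0.2198, 0.2132, 0.3133], [-0.3059, -0.6513, 0.6945, -0.8813], [-0.0138, -0.7263, -0.6872, 0.8953], [0.0, 0.0, 0.0, 1.0]]
vise [([306.0, 183.0, 26.0, 32.0], 0.91), ([259.0, 208.0, 21.0, 20.0], 0.9), ([213.0, 227.0, 29.0, 27.0], 0.86), ([303.0, 248.0, 33.0, 21.0], 0.76)]
vise_jaws [([261.0, 209.0, 24.0, 27.0], 0.75), ([307.0, 182.0, 23.0, 30.0], 0.7), ([210.0, 229.0, 36.0, 27.0], 0.65), ([306.0, 247.0, 28.0, 23.0], 0.55)]
pad [([362.0, 301.0, 39.0, 33.0], 0.88)]
rack [([316.0, 178.0, 62.0, 90.0], 0.84)]
lamp [([382.0, 226.0, 92.0, 111.0], 0.74), ([321.0, 459.0, 90.0, 35.0], 0.51)]
top 51.36801049081903 315.67048043608844 245.75468394788786 [[-0.0271, -0.9911, 0.1307, 0.3906], [-0.9996, 0.0266, -0.0057, -0.0577], [0.0022, -0.1308, -0.9914, 1.3602], [0.0, 0.0, 0.0, 1.0]]
vise [([229.0, 348.0, 34.0, 37.0], 0.95), ([215.0, 231.0, 28.0, 31.0], 0.73), ([256.0, 148.0, 39.0, 28.0], 0.67), ([289.0, 254.0, 31.0, 31.0], 0.6)]
vise_jaws [([203.0, 286.0, 34.0, 34.0], 0.94), ([287.0, 256.0, 31.0, 34.0], 0.74), ([226.0, 347.0, 30.0, 35.0], 0.66), ([214.0, 232.0, 27.0, 31.0], 0.6)]
pad [([361.0, 234.0, 35.0, 31.0], 0.84)]
rack [([193.0, 219.0, 124.0, 72.0], 0.73)]
lamp [([360.0, 184.0, 117.0, 93.0], 0.71)]
0.6 [0.15341219 0.47587915 0.23131461] [1.55288346e-01 9.87869186e-01 2.88470503e-06 2.11278513e-05] 0.08502465943590717
```

View pics/top0.png

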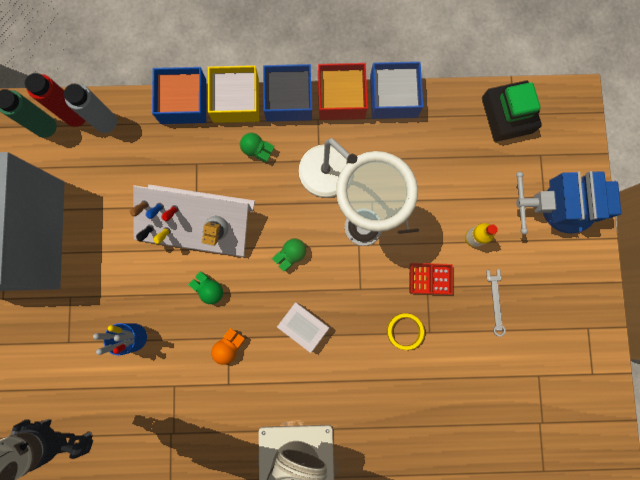

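View pics/side0.png

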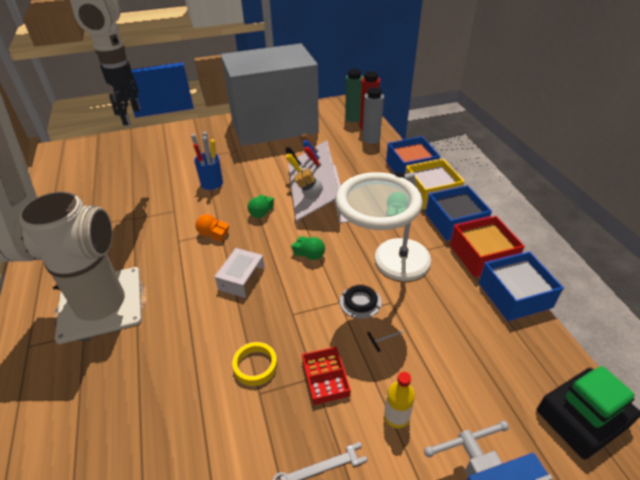

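Top view: the vise candidates are the brass/steel one in the stand at (214,231), the green ones at (257,147), (290,254) and (208,290), and the orange one at (228,347). Only (214,231) (side view: (306,180)) has a steel ball and brass jaws in the stand. The pad is at top (361,230), side (361,300). I'll confirm with an enlarged crop.

```bash
python3 - <<'E'
import cv2,numpy as np
t=cv2.imread("pics/top0.png");s=cv2.imread("pics/side0.png")
f=lambda a,x,y,w,h:cv2.resize(a[y:y+h,x:x+w],(400,300),interpolation=cv2.INTER_CUBIC)
cv2.imwrite("pics/c1.png",np.vstack([np.hstack([f(t,180,196,80,60),f(s,270,140,80,60)]),np.hstack([f(t,325,200,80,60),f(s,320,270,80,60)])]))
E
```

```text
(no output)
```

View pics/c1.png

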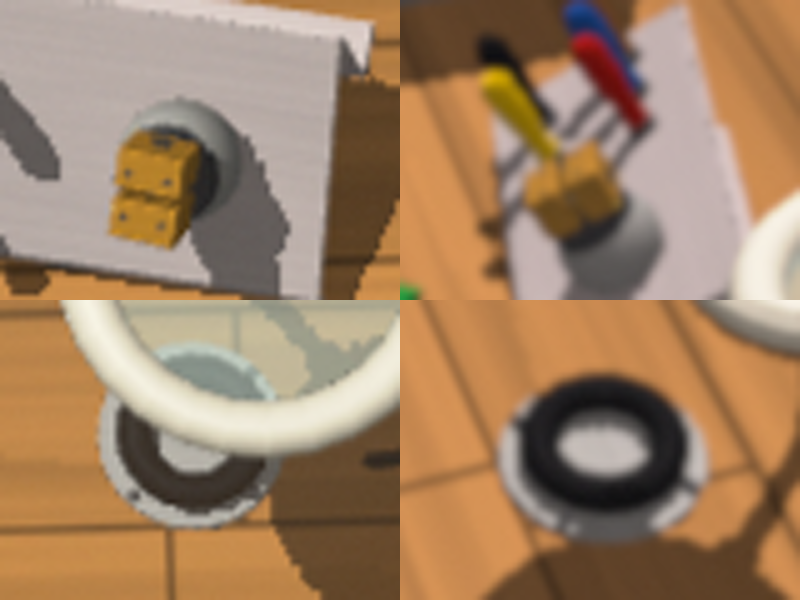

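Confirmed: the brass-jawed vise with the steel ball is in the stand. Ball centre is about (215.8,228) in top and (310.6,187.6) in side. The pad plate is at (363,227) in top, and the ring at (360.8,298.6) in side. Triangulating now.

```bash
cat > h.py <<'E'
import numpy as np
from workcell import bot, vision, workorder, boxes_of
from scipy.spatial.transform import Rotation as R
def ray(c,p):
    m=vision.camera_model(c);T=np.array(m["world_from_camera"]);f=240/np.tan(np.radians(m["fov_y"]/2))
    d=T[:3,:3]@np.array([(p[0]-m["cx"])/f,(p[1]-m["cy"])/f,1.]);return T[:3,3],d/np.linalg.norm(d)
def onz(c,p,z):
    o,d=ray(c,p);return o+d*(z-o[2])/d[2]
def tri(a,b):
    A=np.zeros((3,3));v=np.zeros(3)
    for c,p in(("top",a),("side",b)):
        o,d=ray(c,p);M=np.eye(3)-np.outer(d,d);A+=M;v+=M@o
    return np.linalg.solve(A,v)
def proj(c,X):
    m=vision.camera_model(c);T=np.array(m["world_from_camera"]);f=240/np.tan(np.radians(m["fov_y"]/2))
    q=T[:3,:3].T@(np.array(X)-T[:3,3]);return np.array([m["cx"]+f*q[0]/q[2],m["cy"]+f*q[1]/q[2]])
E
python3 - <<'E'
from h import *
np.set_printoptions(precision=4,suppress=True)
print("ball tri",tri((215.8,228),(310.6,187.6)),onz("top",(215.8,228),.08),onz("side",(310.6,187.6),.08))
print("pad",onz("top",(363,227),.004),onz("side",(360.8,298.6),.016))
a=onz("top",(133,240),.027);b=onz("top",(247,255),.027);d=a-b
yaw=np.arctan2(-d[0],d[1]);print("low edge",a,b,"yaw",np.degrees(yaw))
B=onz("top",(215.8,228),.08)
for y in (yaw,):
    zx=R.from_euler("z",y).apply([-.5,0,.866]); J=B+.043*zx; print("jaw",J,proj("top",J),proj("side",J))
    # block's gap line ends on top face
    T=B+.058*zx; yv=R.from_euler("z",y).apply([0,1,0]); print([proj("top",T+s*.017*yv) for s in(1,-1)])
o=bot.get_obs();print(R.from_quat(o["tool_rot"]).as_matrix())
E
```

```text
ball tri [0.6106 0.1927 0.0834] [0.6128 0.1931 0.08  ] [0.6102 0.1971 0.08  ]
pad [ 0.618  -0.1973  0.004 ] [ 0.6181 -0.1999  0.016 ]
low edge [0.5952 0.4266 0.027 ] [0.5462 0.1198 0.027 ] yaw -9.067444729839503
jaw [0.5916 0.1965 0.1172] [211.5613 233.8943] [304.1174 178.5038]
[array([203.2769, 235.1548]), array([216.7639, 236.9237])]
[[-0.9518  0.3068  0.    ]
 [ 0.3068  0.9518 -0.    ]
 [-0.      0.     -1.    ]]
```

Emit:
send_rows(
  motion="-1 0 5 0 0; -1 0 10 0 0; -1 0 15 0 0; -1 0 20 0 0; -1 0 25 0 0",
)

```text
clock: 1.1
eef_pos: [0.2276, 0.7062, 0.2314]
tool_rot: [0.155, 0.988, 0.0, 0.0]
ft_force: [0.2, 1.0, 1.3]
grip_width: 0.0855
grasp_force: 0.0
```

Emit:
send_rows(
  motion="-1 0 4 0 0; -1 0 8 0 0; -1 0 10 0 0",
)

```text
clock: 1.4
eef_pos: [0.246, 0.7634, 0.2023]
tool_rot: [0.155, 0.988, 0.008, 0.001]
ft_force: [0.3, 0.8, -2.3]
grip_width: 0.0855
grasp_force: 0.0
```

```bash
python3 - <<'E'
from h import *
o=bot.get_obs();print({k:np.round(v,3).tolist() for k,v in o.items()});print(R.from_quat(o["tool_rot"]).as_matrix().round(3))
E
```

```text
{'clock': 1.4, 'joint_pos': [1.259, 1.013, 1.264, 1.806, -0.0, 1.571], 'joint_vel': [0.0, 0.027, 0.066, -0.254, 0.002, -0.001], 'tau': [-0.0, -80.801, 29.754, 0.938, -0.0, 0.0], 'eef_pos': [0.246, 0.763, 0.202], 'tool_rot': [0.155, 0.988, 0.008, 0.001], 'ft_force': [0.254, 0.788, -2.323], 'ft_torque': [0.046, 0.029, -0.032], 'grasp_force': 0.0, 'grip_width': 0.085}
[[-0.952  0.307  0.005]
 [ 0.307  0.952  0.015]
 [-0.     0.016 -1.   ]]
```

Emit:
send_rows(
  motion="-1 0 5 0 0; -1 0 10 0 0; -1 0 15 0 0; -1 0 20 0 0; -1 0 25 0 0",
)

```text
clock: 1.9
eef_pos: [0.2601, 0.8067, 0.1703]
tool_rot: [0.155, 0.987, 0.045, 0.007]
ft_force: [-0.1, -0.6, -0.3]
grip_width: 0.0853
grasp_force: 0.0
```

```bash
cat > st.py <<'E'
from h import *
o=bot.get_obs();print({k:np.round(o[k],3).tolist() for k in("clock","joint_pos","eef_pos","ft_force","grip_width","grasp_force")});print(R.from_quat(o["tool_rot"]).as_matrix().round(3))
E
python3 st.py
```

```text
{'clock': 1.9, 'joint_pos': [1.259, 1.06, 1.275, 1.696, -0.0, 1.571], 'eef_pos': [0.26, 0.807, 0.17], 'ft_force': [-0.075, -0.645, -0.264], 'grip_width': 0.085, 'grasp_force': 0.0}
[[-0.952  0.306  0.028]
 [ 0.307  0.948  0.086]
 [-0.     0.091 -0.996]]
```

Emit:
send_rows(
  motion="-1 0 -5 0 0; -1 0 -10 0 0; -1 0 -15 0 0; -1 0 -20 0 0; -1 0 -20 0 0",
)

```text
clock: 2.4
eef_pos: [0.2012, 0.6242, 0.1532]
tool_rot: [0.155, 0.987, 0.045, 0.007]
ft_force: [0.7, 0.5, 0.3]
grip_width: 0.0858
grasp_force: 0.0
```

```bash
python3 st.py
```

```text
{'clock': 2.4, 'joint_pos': [1.259, 0.518, 0.205, 1.167, 0.0, 1.571], 'eef_pos': [0.201, 0.624, 0.153], 'ft_force': [0.679, 0.518, 0.342], 'grip_width': 0.086, 'grasp_force': 0.0}
[[-0.952  0.305  0.028]
 [ 0.307  0.948  0.087]
 [ 0.     0.091 -0.996]]
```

```bash
cat > kin.py <<'E'
import numpy as np
from scipy.optimize import least_squares
Q=np.array([[.241,.005,1.335],[1.013,1.264,1.806],[1.06,1.275,1.696],[.518,.205,1.167]])
P=np.array([[np.hypot(.1534,.4759),.2313],[np.hypot(.246,.7634),.2023],[np.hypot(.2601,.8067),.1703],[np.hypot(.2012,.6242),.1532]])
def fk(q,p):
    h,L1,L2,L3,d=p; e=q[1]-q[0]; t=e-q[2]
    return np.array([L1*np.sin(q[0])+L2*np.cos(e)-d*np.sin(e)+L3*np.cos(t), h+L1*np.cos(q[0])+L2*np.sin(e)+d*np.cos(e)+L3*np.sin(t)])
s=least_squares(lambda p:np.concatenate([(fk(q,p)-x) for q,x in zip(Q,P)]+[1e-4*(p-[.2,.35,.35,.25,0])]),[.2,.35,.35,.25,0])
par=s.x
LO=np.array([-1.05,-1.09,-1.99]);HI=np.array([1.87,1.28,2.15])
alpha=lambda q:np.pi/2-(q[0]-q[1]+q[2])
def step(q,goal,w):  # goal r,z,alpha
    f=lambda x:np.append(fk(x,par)-goal[:2],w*(alpha(x)-goal[2]))
    return least_squares(f,np.clip(q,LO+1e-6,HI-1e-6),bounds=(LO,HI)).x
if __name__=="__main__":
    print(par,np.sqrt(2*s.cost),[np.round(fk(q,par)-x,4) for q,x in zip(Q,P)])
    for w in(.1,.2,.3,.5,1):
        q=Q[0];out=[]
        for dr in(.25,.10,.25):
            a=alpha(q);g=fk(q,par)+dr*np.array([np.cos(a),np.sin(a)])
            q=step(q,[*g,a],w);out.append(np.round([*fk(q,par),np.degrees(alpha(q))],3))
        print(w,out)
E
python3 kin.py
```

```text
[0.24505468 0.4928761  0.39157782 0.40805635 0.0073323 ] 0.0001567962617815299 [array([-0.    , -0.0001]), array([ 0., -0.]), array([-0.,  0.]), array([0.    , 0.0001])]
0.1 [array([ 0.75 ,  0.231, -0.012]), array([0.847, 0.229, 8.541]), array([ 1.08 ,  0.261, 40.75 ])]
0.2 [array([ 0.75 ,  0.231, -0.012]), array([0.838, 0.225, 7.185]), array([ 1.042,  0.239, 34.385])]
0.3 [array([ 0.75 ,  0.231, -0.012]), array([0.829, 0.221, 5.659]), array([ 1.   ,  0.214, 27.462])]
0.5 [array([ 0.75 ,  0.231, -0.012]), array([0.815, 0.215, 3.338]), array([ 0.932,  0.177, 16.643])]
1 [array([ 0.75 ,  0.231, -0.012]), array([0.802, 0.209, 1.124]), array([0.862, 0.143, 5.693])]
```

```bash
cat > sim.py <<'E'
from kin import *
def call(q,dy,dz,w=1.0):  # dy outward(tool-perp), dz along tool, m, in rows of 5cm
    a=alpha(q);g0=fk(q,par);n=5
    for i in range(1,n+1):
        g=g0+i/n*(dy*np.array([np.cos(a),np.sin(a)])+dz*np.array([np.sin(a),-np.cos(a)]))
        q=step(q,[*g,a],w)
    return q
if __name__=="__main__":
    for r,z in((.65,.3),(.65,.6),(.3,.3)):
        q0=step([.5,.2,1.2],[r,z,0],1)
        for d in range(0,360,30):
            q=q0;o=[]
            for k in range(5):
                q=call(q,.25*np.cos(np.radians(d)),-.25*np.sin(np.radians(d)));o.append(np.round([*fk(q,par),np.degrees(alpha(q))],2).tolist())
            print(r,z,d,o)
E
python3 sim.py
```

```text
0.65 0.3 0 [[0.79, 0.24, 2.53], [0.86, 0.18, 7.05], [0.91, 0.14, 11.89], [0.95, 0.12, 16.86], [0.99, 0.13, 21.86]]
0.65 0.3 30 [[0.74, 0.34, 3.03], [0.77, 0.35, 7.62], [0.79, 0.37, 12.31], [0.81, 0.4, 17.05], [0.81, 0.44, 21.83]]
0.65 0.3 60 [[0.67, 0.42, 2.54], [0.64, 0.48, 6.37], [0.61, 0.54, 10.17], [0.58, 0.59, 14.17], [0.55, 0.63, 18.37]]
0.65 0.3 90 [[0.6, 0.48, 1.84], [0.52, 0.55, 5.94], [0.46, 0.6, 10.26], [0.4, 0.64, 14.66], [0.34, 0.67, 19.1]]
0.65 0.3 120 [[0.52, 0.51, 0.16], [0.38, 0.57, 3.34], [0.27, 0.59, 6.87], [0.19, 0.58, 10.41], [0.13, 0.58, 13.86]]
0.65 0.3 150 [[0.43, 0.42, 0.0], [0.22, 0.54, 0.16], [0.09, 0.5, 2.35], [0.01, 0.45, 4.18], [-0.03, 0.41, 5.56]]
0.65 0.3 180 [[0.4, 0.3, -0.0], [0.15, 0.3, -0.0], [-0.1, 0.3, -0.0], [-0.11, 0.29, -2.54], [-0.12, 0.27, -5.07]]
0.65 0.3 210 [[0.43, 0.18, -0.0], [0.22, 0.05, -0.0], [0.0, 0.08, -0.03], [-0.06, 0.07, -3.45], [-0.09, 0.08, -7.6]]
0.65 0.3 240 [[0.52, 0.08, 0.0], [0.4, -0.13, -0.0], [0.28, -0.35, -0.0], [0.16, -0.55, -0.33], [0.19, -0.6, -3.56]]
0.65 0.3 270 [[0.65, 0.05, 0.0], [0.65, -0.2, 0.0], [0.65, -0.45,
[... 2349 characters left out ...]
.3 0.3 180 [[0.05, 0.3, 0.0], [-0.11, 0.3, -0.98], [-0.12, 0.28, -3.51], [-0.13, 0.27, -6.05], [-0.14, 0.26, -8.58]]
0.3 0.3 210 [[0.08, 0.18, -0.0], [-0.05, 0.07, -1.93], [-0.08, 0.08, -6.08], [-0.11, 0.08, -10.22], [-0.14, 0.09, -14.37]]
0.3 0.3 240 [[0.18, 0.08, -0.0], [0.2, -0.07, -3.39], [0.11, -0.35, -4.75], [0.08, -0.5, -7.07], [0.1, -0.55, -10.37]]
0.3 0.3 270 [[0.3, 0.05, -0.0], [0.3, -0.2, -0.0], [0.3, -0.45, -0.0], [0.31, -0.67, -0.32], [0.37, -0.69, -1.48]]
0.3 0.3 300 [[0.42, 0.08, 0.0], [0.55, -0.13, 0.0], [0.67, -0.35, 0.0], [0.78, -0.55, 0.44], [0.76, -0.6, 3.68]]
0.3 0.3 330 [[0.52, 0.17, 0.0], [0.73, 0.05, 0.0], [0.88, -0.08, 1.54], [0.92, -0.19, 5.85], [0.94, -0.27, 10.4]]
```

Emit:
send_rows(
  motion="-1 0 0 -5 -0.1; -1 0 0 -10 -0.1; -1 0 0 -15 -0.1; -1 0 0 -17 -0.1; -1 0 0 -17 -0.1",
)

```text
clock: 2.9
eef_pos: [0.1975, 0.6129, 0.3286]
tool_rot: [0.106, 0.993, 0.049, 0.01]
ft_force: [0.3, 0.9, 0.8]
grip_width: 0.0853
grasp_force: 0.0
```

```bash
cat > to.py <<'E'
import sys
from h import *
o=bot.get_obs();M=R.from_quat(o["tool_rot"]).as_matrix()
t=np.array([float(v) for v in sys.argv[1:4]])
print("pos",o["eef_pos"].round(4),"shift cm",(M.T@(t-o["eef_pos"])*100).round(2),"j",np.round(o["joint_pos"],2).tolist());print(M.round(3))
E
python3 to.py .5865 .202 .28; python3 - <<'E'
from h import *
print(onz("top",(377,190),.314),onz("side",(379,203),.314))
E
```

```text
pos [0.1975 0.6129 0.3286] shift cm [-46.63 -32.34   2.11] j [1.26, 0.45, 0.55, 1.57, -0.0, 1.47]
[[-0.978  0.209  0.031]
 [ 0.211  0.973  0.096]
 [-0.01   0.1   -0.995]]
[ 0.64564377 -0.19861386  0.314     ] [ 0.64099376 -0.20752316  0.314     ]
```

Emit:
send_rows(
  motion="-1 -4 -2.8 0 0; -1 -8 -5.6 0 0; -1 -12 -8.4 0 0; -1 -16 -11.2 0 0; -1 -20 -14 0 0",
)

```text
clock: 3.4
eef_pos: [0.364, 0.4312, 0.3103]
tool_rot: [0.105, 0.993, 0.043, 0.009]
ft_force: [1.3, 0.3, 0.3]
grip_width: 0.0854
grasp_force: 0.0
```

Emit:
send_rows(
  motion="-1 -4 -2.8 0 0; -1 -8 -5.6 0 0; -1 -12 -8.4 0 0; -1 -16 -11.2 0 0; -1 -20 -14 1 0",
)

```text
clock: 3.9
eef_pos: [0.5313, 0.2539, 0.2911]
tool_rot: [0.106, 0.993, 0.044, 0.01]
ft_force: [0.7, 1.6, -0.2]
grip_width: 0.0855
grasp_force: 0.0
```

```bash
python3 to.py .5865 .202 .22; python3 to.py .5865 .202 .106
```

```text
pos [0.5313 0.2539 0.2911] shift cm [-6.41 -4.54  6.8 ] j [0.41, 0.36, 0.32, 1.47, 0.07, 0.63]
[[-0.977  0.209  0.029]
 [ 0.211  0.974  0.086]
 [-0.01   0.09  -0.996]]
pos [0.5313 0.2539 0.2911] shift cm [-6.3  -5.56 18.15] j [0.41, 0.36, 0.32, 1.47, 0.07, 0.63]
[[-0.977  0.209  0.029]
 [ 0.211  0.974  0.086]
 [-0.01   0.09  -0.996]]
```

Emit:
send_rows(
  motion="-1 -3.2 -2.2 3 0; -1 -6.3 -4.6 6 0; -1 -6.3 -5 9 0; -1 -6.3 -5.1 11 0; -1 -6.3 -5.1 11 0",
)

```text
clock: 4.4
eef_pos: [0.581, 0.2003, 0.172]
tool_rot: [0.106, 0.993, 0.042, 0.005]
ft_force: [0.1, -0.8, -0.7]
grip_width: 0.0853
grasp_force: 0.0
```

```bash
python3 - <<'E'
from h import *
import cv2
t=vision.camera("top");s=vision.camera("side")
f=lambda a,x,y,w,h:cv2.resize(a[y:y+h,x:x+w,::-1],(400,500),interpolation=cv2.INTER_CUBIC)
o=bot.get_obs();M=R.from_quat(o["tool_rot"]).as_matrix();p=o["eef_pos"]
print(p,proj("top",p),proj("side",p))
cv2.imwrite("pics/c2.png",np.hstack([f(t,170,180,80,100),f(s,260,110,80,100)]))
E
```

```text
[0.58336686 0.20176438 0.17676862] [204.28219337 233.51004875] [299.91461827 160.52776773]
```

View pics/c2.png

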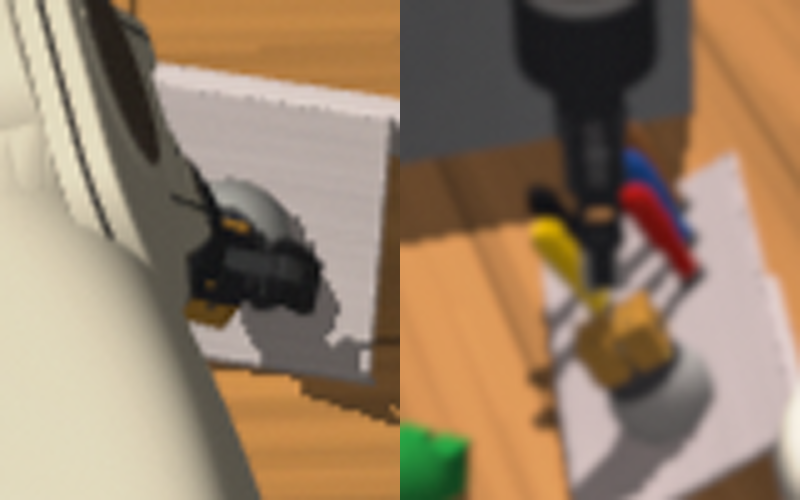

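Emit:
send_rows(
  motion="-1 -0.2 -0.3 2.5 0; -1 -0.3 -0.5 4.5 0; -1 -0.3 -0.6 6 0; -1 -0.3 -0.6 7 0; -1 -0.3 -0.6 7 0",
)

```text
clock: 5.0
eef_pos: [0.5871, 0.2018, 0.1069]
tool_rot: [0.105, 0.993, 0.044, 0.009]
ft_force: [-0.9, -0.4, -0.9]
grip_width: 0.0853
grasp_force: 0.0
```

```bash
python3 to.py .5865 .202 .106
```

```text
pos [0.5871 0.2018 0.1069] shift cm [0.06 0.   0.09] j [0.3, 0.51, 0.07, 1.08, 0.07, 0.51]
[[-0.978  0.208  0.027]
 [ 0.21   0.974  0.085]
 [-0.008  0.089 -0.996]]
```

Emit:
send_rows(
  motion="0 0 0 0 0; 0 0 0 0 0; 0.1 0 0 0 0; 0.2 0 0 0 0; 0.3 0 0 0 0",
)

```text
clock: 5.5
eef_pos: [0.5878, 0.2007, 0.1083]
tool_rot: [0.106, 0.993, 0.043, 0.01]
ft_force: [-1.7, -2.7, 5.4]
grip_width: 0.0332
grasp_force: 58.2
```

Emit:
send_rows(
  motion="1 0 0 0 0; 1 0 0 0 0; 1 0 0 0 0; 1 0 0 0 0; 1 0 0 0 0",
)

```text
clock: 6.0
eef_pos: [0.5878, 0.2007, 0.1082]
tool_rot: [0.106, 0.993, 0.044, 0.01]
ft_force: [-1.9, -3.3, 6.7]
grip_width: 0.0334
grasp_force: 58.2
```

```bash
python3 st.py
```

```text
{'clock': 6.0, 'joint_pos': [0.294, 0.512, 0.074, 1.08, 0.072, 0.508], 'eef_pos': [0.588, 0.201, 0.108], 'ft_force': [-1.859, -3.338, 6.7], 'grip_width': 0.033, 'grasp_force': 58.209}
[[-0.977  0.209  0.029]
 [ 0.211  0.974  0.084]
 [-0.01   0.089 -0.996]]
```

Emit:
send_rows(
  motion="1 0 0 -1 0; 1 0 0 -3 0; 1 0 0 -7 0; 1 0 0 -12 0; 1 0 0 -17 0",
)

```text
clock: 6.5
eef_pos: [0.5807, 0.1865, 0.2751]
tool_rot: [0.106, 0.993, 0.043, 0.006]
ft_force: [2.1, 0.5, -7.6]
grip_width: 0.0329
grasp_force: 60.8
```

```bash
python3 - <<'E'
from h import *
import cv2
t=vision.camera("top");s=vision.camera("side")
f=lambda a,x,y,w,h:cv2.resize(a[y:y+h,x:x+w,::-1],(400,500),interpolation=cv2.INTER_CUBIC)
o=bot.get_obs();p=o["eef_pos"]
print(p,o["ft_force"],o["grasp_force"],proj("top",p),proj("side",p),o["joint_pos"])
x,y=proj("side",p).astype(int);
cv2.imwrite("pics/c3.png",f(s,x-40,y-60,80,100))
E
```

```text
[0.58565271 0.18749823 0.28434875] [ 1.91291978  0.57498858 -5.80344954] 60.67416081234114 [200.03222077 224.66872541] [300.274062   128.32403432] [0.27281895 0.41237256 0.37903555 1.47467498 0.07506605 0.48689655]
```

View pics/c3.png

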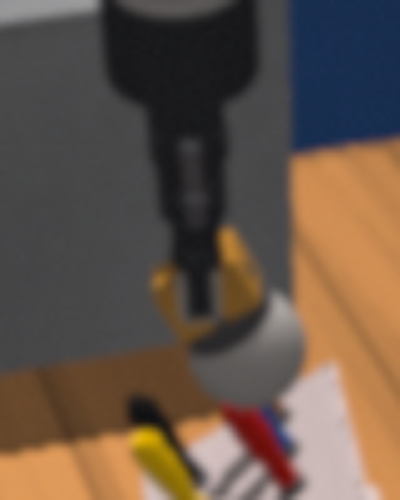

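Emit:
send_rows(
  motion="1 1 -3 -4 0.12; 1 2 -6.5 -7.5 0.24; 1 3 -10.5 -10 0.37; 1 4 -14.5 -12 0.5; 1 5 -18.5 -14 0.63",
)

```text
clock: 7.1
eef_pos: [0.4897, 0.0043, 0.3969]
tool_rot: [0.41, 0.911, 0.044, -0.007]
ft_force: [0.5, -0.2, -8.3]
grip_width: 0.0326
grasp_force: 65.5
```

```bash
python3 to.py .44 -.11 .42; python3 - <<'E'
from h import *
# beta from side crop at earlier pose
p=np.array([.58565,.1875,.28435]);M=np.array([[-.977,.209,.029],[.211,.974,.084],[-.01,.089,-.996]])
o,d=ray("side",(309,138));n=M[:,1];b=o+d*((p-o)@n)/(d@n)
l=M.T@(b-p);print("ball in tool",l, "from grasp",l+[0,0,.019])
E
```

```text
pos [0.4897 0.0043 0.3969] shift cm [ -5.13 -11.09  -3.39] j [-0.04, 0.2, 0.38, 1.73, 0.09, 0.8]
[[-0.663  0.748  0.022]
 [ 0.747  0.659  0.085]
 [ 0.049  0.073 -0.996]]
ball in tool [-2.18678148e-02 -2.08437885e-16  3.23276972e-02] from grasp [-2.18678148e-02 -2.08437885e-16  5.13276972e-02]
```

Emit:
send_rows(
  motion="1 -2 -4 -1 0.14; 1 -4 -8 -2 0.28; 1 -5 -11 -3 0.42; 1 -5 -11 -3 0.56; 1 -5 -11 -3 0.7",
)

```text
clock: 7.6
eef_pos: [0.441, -0.1082, 0.4159]
tool_rot: [0.699, 0.713, 0.039, -0.022]
ft_force: [-0.6, 0.6, -7.9]
grip_width: 0.0323
grasp_force: 65.6
```

Emit:
send_rows(
  motion="1 0 0 -2 0.14; 1 0 0 -2 0.28; 1 0 0 -2 0.42; 1 0 0 -2 0.56; 1 0 0 -2 0.7",
)

```text
clock: 8.1
eef_pos: [0.4412, -0.1087, 0.4354]
tool_rot: [0.901, 0.432, 0.029, -0.034]
ft_force: [0.5, 0.7, -8.0]
grip_width: 0.033
grasp_force: 65.6
```

Emit:
send_rows(
  motion="1 0 0 0 0.14; 1 0 0 0 0.28; 1 0 0 0 0.42; 1 0 0 0 0.56; 1 0 0 0 0.7",
)

```text
clock: 8.6
eef_pos: [0.4412, -0.1087, 0.4354]
tool_rot: [0.994, 0.097, 0.016, -0.042]
ft_force: [-0.1, -0.7, -7.9]
grip_width: 0.0324
grasp_force: 65.6
```

```bash
python3 st.py
```

```text
{'clock': 8.6, 'joint_pos': [-0.302, 0.163, 0.432, 1.843, 0.09, 2.646], 'eef_pos': [0.441, -0.109, 0.435], 'ft_force': [-0.057, -0.72, -7.911], 'grip_width': 0.032, 'grasp_force': 65.571}
[[ 0.981  0.194  0.023]
 [ 0.191 -0.978  0.087]
 [ 0.039 -0.081 -0.996]]
```

Emit:
send_rows(
  motion="1 0 0 -5 0.1; 1 0 0 -10 0.2; 1 0 0 -15 0.28; 1 0 0 -20 0.28; 1 0 0 -25 0.28",
)

```text
clock: 9.1
eef_pos: [0.4204, -0.1154, 0.554]
tool_rot: [0.998, -0.04, 0.034, -0.037]
ft_force: [-0.2, -0.2, -9.1]
grip_width: 0.0326
grasp_force: 63.5
```

Emit:
send_rows(
  motion="1 0 0 -5 0; 1 0 0 -10 0; 1 0 0 -15 0; 1 0 0 -20 0; 1 0 0 -25 0",
)

```text
clock: 9.6
eef_pos: [0.3946, -0.1117, 0.5772]
tool_rot: [0.997, -0.042, 0.059, -0.03]
ft_force: [0.2, 0.2, -7.9]
grip_width: 0.0329
grasp_force: 63.6
```

```bash
python3 st.py
```

```text
{'clock': 9.6, 'joint_pos': [-0.344, 0.142, 0.815, 2.149, 0.092, 2.886], 'eef_pos': [0.395, -0.112, 0.577], 'ft_force': [0.207, 0.209, -7.893], 'grip_width': 0.033, 'grasp_force': 63.603}
[[ 0.99  -0.08   0.119]
 [-0.088 -0.995  0.055]
 [ 0.114 -0.065 -0.991]]
```

Emit:
send_rows(
  motion="1 2.5 0 -4.3 0; 1 5 0 -8.6 0; 1 7.5 0 -12.9 0; 1 10 0 -17.2 0; 1 12.5 0 -21.5 0",
)

```text
clock: 10.1
eef_pos: [0.4377, -0.1111, 0.5889]
tool_rot: [0.995, -0.043, 0.082, -0.024]
ft_force: [0.1, 0.5, -8.9]
grip_width: 0.0324
grasp_force: 63.8
```

Emit:
send_rows(
  motion="1 2.5 0 -4.3 0; 1 5 0 -8.6 0; 1 7.5 0 -12.9 0; 1 10 0 -17.2 0; 1 12.5 0 -21.5 0",
)

```text
clock: 10.6
eef_pos: [0.4649, -0.1082, 0.6032]
tool_rot: [0.993, -0.044, 0.107, -0.019]
ft_force: [-0.8, -0.6, -7.6]
grip_width: 0.0325
grasp_force: 63.8
```

Emit:
send_rows(
  motion="1 2.5 0 -4.3 0; 1 5 0 -8.6 0; 1 7.5 0 -12.9 0; 1 10 0 -17.2 0; 1 12.5 0 -21.5 0",
)

```text
clock: 11.1
eef_pos: [0.481, -0.1042, 0.6194]
tool_rot: [0.99, -0.045, 0.132, -0.014]
ft_force: [-0.7, -0.3, -8.5]
grip_width: 0.0328
grasp_force: 63.8
```

```bash
python3 st.py
```

```text
{'clock': 11.1, 'joint_pos': [-0.266, 0.272, 1.103, 2.149, 0.085, 2.978], 'eef_pos': [0.481, -0.104, 0.619], 'ft_force': [-0.685, -0.255, -8.47], 'grip_width': 0.033, 'grasp_force': 63.842}
[[ 0.961 -0.085  0.263]
 [-0.093 -0.996  0.016]
 [ 0.26  -0.04  -0.965]]
```

Emit:
send_rows(
  motion="1 2.5 0 -4.3 0; 1 5 0 -8.6 0; 1 7.5 0 -12.9 0; 1 10 0 -17.2 0; 1 12.5 0 -21.5 0",
)

```text
clock: 11.6
eef_pos: [0.4883, -0.0993, 0.6377]
tool_rot: [0.987, -0.046, 0.157, -0.01]
ft_force: [0.1, 0.1, -8.4]
grip_width: 0.0328
grasp_force: 63.9
```

Emit:
send_rows(
  motion="1 2.5 0 -4.3 0; 1 5 0 -8.6 0; 1 7.5 0 -12.9 0; 1 10 0 -17.2 0; 1 12.5 0 -21.5 0",
)

```text
clock: 12.1
eef_pos: [0.4885, -0.094, 0.6576]
tool_rot: [0.982, -0.046, 0.181, -0.006]
ft_force: [0.2, 0.1, -7.5]
grip_width: 0.0327
grasp_force: 63.9
```

Emit:
send_rows(
  motion="1 2.5 0 -4.3 0; 1 5 0 -8.6 0; 1 7.5 0 -12.9 0; 1 10 0 -17.2 0; 1 12.5 0 -21.5 0",
)

```text
clock: 12.6
eef_pos: [0.483, -0.0885, 0.6786]
tool_rot: [0.978, -0.047, 0.205, -0.003]
ft_force: [0.4, -0.7, -8.1]
grip_width: 0.0326
grasp_force: 63.9
```

Emit:
send_rows(
  motion="1 2.5 0 -4.3 0; 1 5 0 -8.6 0; 1 7.5 0 -12.9 0; 1 10 0 -17.2 0; 1 12.5 0 -21.5 0",
)

```text
clock: 13.1
eef_pos: [0.4728, -0.0827, 0.7008]
tool_rot: [0.972, -0.047, 0.23, 0.001]
ft_force: [-0.4, -0.1, -8.0]
grip_width: 0.0323
grasp_force: 63.9
```

```bash
python3 to.py .40 -.13 .45
```

```text
pos [ 0.4728 -0.0827  0.7008] shift cm [-17.26   5.9   19.27] j [-0.22, 0.22, 1.26, 2.15, 0.08, 3.04]
[[ 0.89  -0.093  0.447]
 [-0.092 -0.995 -0.023]
 [ 0.447 -0.021 -0.894]]
```

Emit:
send_rows(
  motion="1 2.5 0 -4.3 0; 1 5 0 -8.6 0; 1 7.5 0 -12.9 0; 1 10 0 -17.2 0; 1 12.5 0 -21.5 0",
)

```text
clock: 13.6
eef_pos: [0.4573, -0.0767, 0.7234]
tool_rot: [0.966, -0.048, 0.255, 0.004]
ft_force: [0.1, -0.5, -8.3]
grip_width: 0.0326
grasp_force: 64.0
```

Emit:
send_rows(
  motion="1 2.5 0 -4.3 0; 1 5 0 -8.6 0; 1 7.5 0 -12.9 0; 1 10 0 -17.2 0; 1 12.5 0 -21.5 0",
)

```text
clock: 14.1
eef_pos: [0.4344, -0.0702, 0.745]
tool_rot: [0.959, -0.048, 0.278, 0.007]
ft_force: [0.1, 0.7, -8.7]
grip_width: 0.0324
grasp_force: 64.0
```

```bash
python3 to.py .45 -.18 .30
```

```text
pos [ 0.4344 -0.0702  0.745 ] shift cm [-21.44  11.4   38.91] j [-0.21, 0.14, 1.27, 2.15, 0.07, 3.05]
[[ 0.841 -0.096  0.532]
 [-0.089 -0.995 -0.04 ]
 [ 0.533 -0.014 -0.846]]
```

Emit:
send_rows(
  motion="1 -2.1 1.1 3.9 0; 1 -4.2 2.2 7.8 0; 1 -6.3 3.3 11.7 0; 1 -8.4 4.4 15.6 0; 1 -10.5 5.5 19.5 0",
)

```text
clock: 14.6
eef_pos: [0.4429, -0.1161, 0.5515]
tool_rot: [0.96, -0.048, 0.277, 0.007]
ft_force: [1.9, -1.6, -8.2]
grip_width: 0.0326
grasp_force: 63.8
```

Emit:
send_rows(
  motion="1 -2.1 1.1 3.9 0; 1 -4.2 2.2 7.8 0; 1 -6.3 3.3 11.7 0; 1 -8.4 4.4 15.6 0; 1 -10.5 5.5 19.5 0",
)

```text
clock: 15.1
eef_pos: [0.4522, -0.1691, 0.3294]
tool_rot: [0.96, -0.049, 0.276, 0.006]
ft_force: [0.9, -1.1, -8.1]
grip_width: 0.0325
grasp_force: 63.8
```

```bash
python3 st.py; python3 - <<'E'
from h import *
import cv2
s=vision.camera("side")
p=bot.get_obs()["eef_pos"]
x,y=proj("side",p).astype(int);print(x,y);x0,y0=x-70,y-95
cv2.imwrite("pics/c4.png",cv2.resize(s[y0:y0+150,x0:x0+200,::-1],(800,600),interpolation=cv2.INTER_CUBIC));print(x0,y0)
E
```

```text
{'clock': 15.1, 'joint_pos': [-0.494, -0.22, -0.362, 0.91, 0.218, 2.806], 'eef_pos': [0.452, -0.169, 0.329], 'ft_force': [0.857, -1.071, -8.05], 'grip_width': 0.033, 'grasp_force': 63.824}
[[ 0.843 -0.097  0.529]
 [-0.09  -0.995 -0.039]
 [ 0.53  -0.014 -0.848]]
280 210
210 115
```

View pics/c4.png

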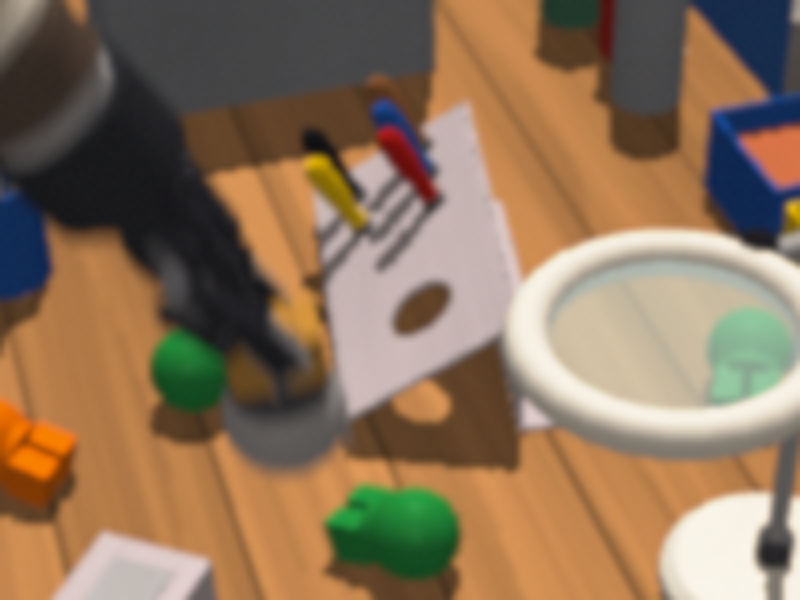

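```bash
python3 - <<'E'
from h import *
o=bot.get_obs();p=o["eef_pos"];M=R.from_quat(o["tool_rot"]).as_matrix()
c,d=ray("side",(281,217));n=M[:,1];b=c+d*((p-c)@n)/(d@n)
l=M.T@(b-p);print("ball",b,"in tool",l)
m=lambda X:((proj("side",X)-[210,115])*4).round(0)
for a in(-10,-5,0,5,10):
    u=R.from_rotvec(M[:,1]*np.radians(a)).apply([0,0,1]); xv=np.cross(M[:,1],u)
    yv=-M[:,1]
    print(a,u.round(2),"jaw",m(b+.043*u),"disk front L/R",m(b+.028*u-.025*xv),m(b+.028*u+.025*xv),"blk corners near side",[m(b+h*u+s*.024*xv+t*.017*yv) for h in(.058,) for s in(-1,1) for t in (-1,1)])
seat=np.array([.618,-.199,.04]);print("TCP at seat",seat-M@l)
E
```

```text
ball [ 0.44558909 -0.1669267   0.29751759] in tool [-8.20060781e-03 -4.23343971e-17  1.44575485e-02]
-10 [ 0.17 -0.02  0.98] jaw [293. 339.] disk front L/R [339. 363.] [239. 364.] blk corners near side [array([350., 336.]), array([338., 293.]), array([251., 336.]), array([242., 293.])]
-5 [ 0.09 -0.01  1.  ] jaw [285. 339.] disk front L/R [335. 360.] [234. 368.] blk corners near side [array([340., 333.]), array([329., 290.]), array([240., 340.]), array([231., 297.])]
0 [0. 0. 1.] jaw [277. 340.] disk front L/R [330. 357.] [229. 372.] blk corners near side [array([330., 330.]), array([318., 288.]), array([230., 344.]), array([221., 301.])]
5 [-0.09  0.01  1.  ] jaw [270. 342.] disk front L/R [324. 355.] [225. 376.] blk corners near side [array([319., 329.]), array([308., 286.]), array([220., 349.]), array([212., 306.])]
10 [-0.17  0.02  0.98] jaw [262. 343.] disk front L/R [319. 353.] [221. 380.] blk corners near side [array([308., 328.]), array([297., 285.]), array([211., 355.]), array([202., 312.])]
TCP at seat [ 0.61763497 -0.19931052  0.05661448]
```

```bash
python3 to.py .45 -.18 .30; python3 - <<'E'
from h import *
import cv2
s=vision.camera("side");p=bot.get_obs()["eef_pos"];print(p,proj("side",p))
old=cv2.imread("pics/c4.png");x0,y0=210,115
new=cv2.resize(s[y0:y0+150,x0:x0+200,::-1],(800,600),interpolation=cv2.INTER_CUBIC)
a=cv2.cvtColor(old[280:480,210:360],cv2.COLOR_BGR2GRAY);b=cv2.cvtColor(new,cv2.COLOR_BGR2GRAY)[200:560,150:420]
r=cv2.matchTemplate(b,a,cv2.TM_CCOEFF_NORMED);_,v,_,l=cv2.minMaxLoc(r);print(v,l,"moved",l[0]+150-210,l[1]+200-280)
E
```

```text
pos [ 0.4452 -0.1672  0.3141] shift cm [-0.19  1.25  1.5 ] j [-0.5, -0.21, -0.38, 0.91, 0.22, 2.81]
[[ 0.854 -0.1    0.51 ]
 [-0.096 -0.995 -0.033]
 [ 0.511 -0.021 -0.86 ]]
[ 0.44419315 -0.16584357  0.31564755] [279.49919905 209.80891182]
0.900489091873169 (53, 109) moved -7 29
```

```bash
python3 - <<'E'
from h import *
o=bot.get_obs();M=R.from_quat(o["tool_rot"]).as_matrix()
for p,px in(((.4522,-.1691,.3294),(281,217)),((.4447,-.1665,.315),(279,224.25))):
    p=np.array(p);c,d=ray("side",px);n=M[:,1];b=c+d*((p-c)@n)/(d@n)
    l=M.T@(b-p);print("ball",b,"in tool",l,"TCP at seat",np.array([.618,-.199,.04])-M@l)
print(M.round(3))
b=np.array([.4522,-.1691,.3294])+M@np.array([-.0219,0,.0323]);m=lambda X:((proj("side",X)-[210,115])*4).round(0)
for a in(-5,0,5,10):
    u=R.from_rotvec(M[:,1]*np.radians(a)).apply([0,0,1]); xv=-np.cross(M[:,1],u);yv=-M[:,1]
    print(a,"ball",m(b),"jaw",m(b+.043*u),"disk",m(b+.028*u-.025*xv),m(b+.028*u+.025*xv),[m(b+.058*u+s*.024*xv+t*.017*yv) for s in(-1,1) for t in (-1,1)])
E
```

```text
ball [ 0.44545185 -0.16766764  0.29813763] in tool [-2.17688154e-02 -1.58815923e-17  2.34743192e-02] TCP at seat [ 0.62474815 -0.20043236  0.07126237]
ball [ 0.44030892 -0.16517082  0.27827094] in tool [-2.25117220e-02 -4.14162222e-17  2.93818797e-02] TCP at seat [ 0.62239108 -0.20032918  0.07672906]
[[ 0.856 -0.099  0.507]
 [-0.098 -0.995 -0.03 ]
 [ 0.507 -0.024 -0.862]]
-5 ball [294. 418.] jaw [295. 350.] disk [244. 378.] [344. 371.] [array([251., 351.]), array([242., 308.]), array([350., 344.]), array([338., 301.])]
0 ball [294. 418.] jaw [287. 351.] disk [240. 382.] [339. 368.] [array([241., 355.]), array([231., 312.]), array([340., 341.]), array([328., 299.])]
5 ball [294. 418.] jaw [280. 352.] disk [235. 386.] [334. 365.] [array([231., 361.]), array([222., 317.]), array([329., 340.]), array([317., 297.])]
10 ball [294. 418.] jaw [272. 354.] disk [231. 391.] [328. 363.] [array([221., 366.]), array([213., 323.]), array([318., 339.]), array([307., 297.])]
```

```bash
python3 to.py .56 -.197 .18
```

```text
pos [ 0.4442 -0.1658  0.3156] shift cm [ 3.35  2.27 17.65] j [-0.5, -0.21, -0.38, 0.92, 0.22, 2.81]
[[ 0.856 -0.099  0.507]
 [-0.098 -0.995 -0.03 ]
 [ 0.507 -0.024 -0.862]]
```

Emit:
send_rows(
  motion="1 0.3 1 4 0; 1 1 2.3 8.5 0; 1 2 2.3 13 0; 1 3.3 2.3 16.5 0; 1 3.3 2.3 17.6 0",
)

```text
clock: 15.7
eef_pos: [0.5748, -0.2016, 0.1987]
tool_rot: [0.96, -0.048, 0.276, 0.006]
ft_force: [-0.3, 0.7, -8.8]
grip_width: 0.0321
grasp_force: 64.3
```

Emit:
send_rows(
  motion="1 0 0 0 0; 1 0 0 0 0",
)

```text
clock: 15.9
eef_pos: [0.5725, -0.2017, 0.2017]
tool_rot: [0.96, -0.048, 0.277, 0.007]
ft_force: [0.5, 0.0, -7.7]
grip_width: 0.0327
grasp_force: 64.3
```

```bash
python3 - <<'E'
from h import *
import cv2
s=vision.camera("side");o=bot.get_obs();p=o["eef_pos"];print(p,proj("side",p),o["ft_force"]);print(R.from_quat(o["tool_rot"]).as_matrix().round(3))
x0,y0=270,170
cv2.imwrite("pics/c5.png",cv2.resize(s[y0:y0+150,x0:x0+200,::-1],(800,600),interpolation=cv2.INTER_CUBIC))
E
python3 to.py .623 -.2 .085
```

```text
[ 0.57266393 -0.20202257  0.20264947] [345.21951496 248.47732019] [ 0.38568702 -0.81345442 -8.54126916]
[[ 0.841 -0.096  0.532]
 [-0.089 -0.995 -0.04 ]
 [ 0.534 -0.013 -0.845]]
pos [ 0.5727 -0.202   0.2026] shift cm [-2.07 -0.53 12.62] j [-0.43, 0.11, -0.4, 0.53, 0.19, 2.86]
[[ 0.841 -0.096  0.532]
 [-0.089 -0.995 -0.04 ]
 [ 0.534 -0.013 -0.845]]
```

View pics/c5.png

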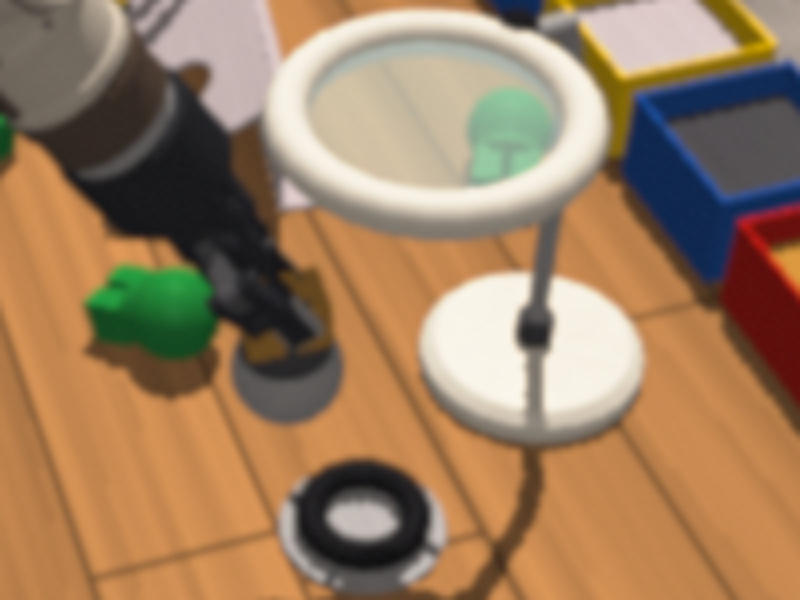

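```bash
python3 - <<'E'
from h import *
o=bot.get_obs();p=o["eef_pos"];M=R.from_quat(o["tool_rot"]).as_matrix()
c,d=ray("side",(341.75,261.75));n=M[:,1];b=c+d*((p-c)@n)/(d@n)
l=M.T@(b-p);t=np.array([.618,-.199,.04])-M@l
print("ball",b,"in tool",l,"TCP at seat",t,"shift",(M.T@(t-p)*100).round(2),"10mm above",(M.T@(t+[0,0,.01]-p)*100).round(2))
m=lambda X:((proj("side",X)-[270,170])*4).round(0)
for a in(-5,0,5,10):
    u=R.from_rotvec(M[:,1]*np.radians(a)).apply([0,0,1]); xv=-np.cross(M[:,1],u);yv=-M[:,1]
    print(a,"ball",m(b),"disk",m(b+.028*u-.025*xv),m(b+.028*u+.025*xv),[m(b+.058*u+s*.024*xv+t*.017*yv) for s in(-1,1) for t in (-1,1)],[m(b+.028*u+s*.024*xv-t*.017*yv) for s in(-1,1) for t in (1,)])
E
```

```text
ball [ 0.56573177 -0.20081301  0.16288132] in tool [-2.71661569e-02  6.68572504e-17  2.98834928e-02] TCP at seat [ 0.62493217 -0.20020956  0.07976814] shift [-2.18 -0.52 13.17] 10mm above [-1.65 -0.53 12.32]
-5 ball [287. 367.] disk [248. 335.] [336. 326.] [array([262., 315.]), array([247., 272.]), array([349., 307.]), array([333., 264.])] [array([257., 356.]), array([342., 348.])]
0 ball [287. 367.] disk [243. 338.] [332. 324.] [array([252., 319.]), array([238., 276.]), array([340., 305.]), array([324., 263.])] [array([252., 360.]), array([338., 345.])]
5 ball [287. 367.] disk [239. 342.] [328. 322.] [array([243., 324.]), array([229., 281.]), array([331., 304.]), array([315., 262.])] [array([248., 363.]), array([334., 344.])]
10 ball [287. 367.] disk [235. 346.] [323. 320.] [array([234., 329.]), array([220., 286.]), array([321., 304.]), array([305., 261.])] [array([244., 367.]), array([329., 342.])]
```

Emit:
send_rows(
  motion="1 -0.2 -0.2 3 0; 1 -0.6 -0.4 6 0; 1 -1 -0.4 9 0; 1 -1.4 -0.4 11.2 0; 1 -1.65 -0.4 12.3 0",
)

```text
clock: 16.45
eef_pos: [0.6242, -0.2012, 0.088]
tool_rot: [0.96, -0.048, 0.277, 0.007]
ft_force: [-0.0, 0.7, -8.7]
grip_width: 0.0325
grasp_force: 64.3
```

Emit:
send_rows(
  motion="1 0 0 0 0; 1 0 0 0 0",
)

```text
clock: 16.65
eef_pos: [0.6248, -0.2017, 0.0901]
tool_rot: [0.959, -0.048, 0.278, 0.007]
ft_force: [0.2, -0.4, -7.1]
grip_width: 0.0327
grasp_force: 64.3
```

```bash
python3 - <<'E'
from h import *
import cv2
s=vision.camera("side");o=bot.get_obs();p=o["eef_pos"];M=R.from_quat(o["tool_rot"]).as_matrix();print(p,proj("side",p),o["ft_force"])
x0,y0=310,220
cv2.imwrite("pics/c6.png",cv2.resize(s[y0:y0+100,x0:x0+133,::-1],(800,600),interpolation=cv2.INTER_CUBIC))
l=np.array([-.0272,0,.030]);b=p+M@l;print("ball pred",b,M.T@np.array([0,0,-.01])*100);print(M.round(3))
E
```

```text
[ 0.62512433 -0.20181071  0.09063569] [365.21285039 277.90161926] [-0.43928569 -0.01597074 -7.83309167]
ball pred [ 0.61828908 -0.20061853  0.05073959] [-0.53519854  0.01320772  0.84462304]
[[ 0.84  -0.096  0.534]
 [-0.089 -0.995 -0.041]
 [ 0.535 -0.013 -0.845]]
```

View pics/c6.png

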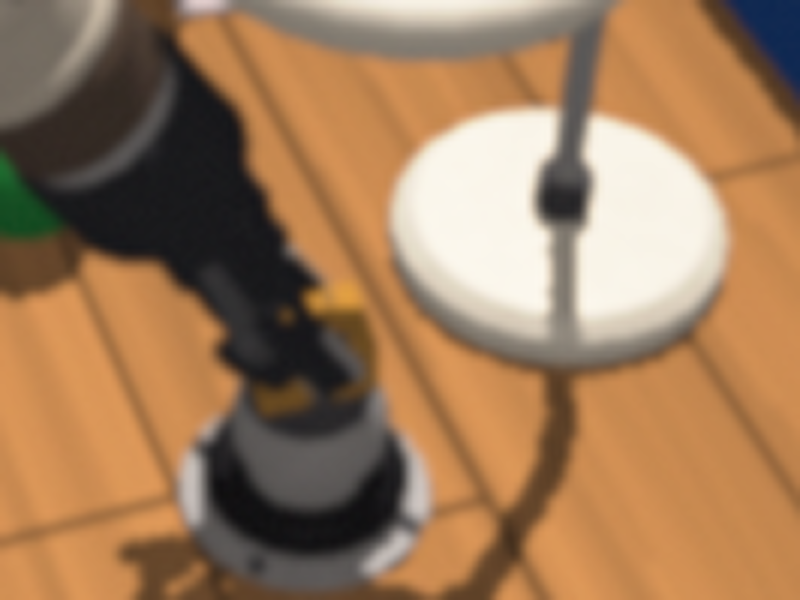

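Emit:
send_rows(
  motion="1 -0.11 0 0.17 0; 1 -0.21 0 0.34 0; 1 -0.32 0 0.5 0; 1 -0.37 0 0.59 0; 1 -0.37 0 0.59 0",
)

```text
clock: 17.2
eef_pos: [0.6249, -0.2007, 0.0819]
tool_rot: [0.959, -0.048, 0.278, 0.006]
ft_force: [0.6, 1.8, -6.0]
grip_width: 0.0325
grasp_force: 64.5
```

Emit:
send_rows(
  motion="1 -0.05 0 0.085 0; 1 -0.05 0 0.085 0; 1 -0.1 0 0.17 0; 1 -0.1 0 0.17 0; 1 -0.1 0 0.17 0",
)

```text
clock: 17.7
eef_pos: [0.6254, -0.2004, 0.0814]
tool_rot: [0.959, -0.048, 0.279, 0.006]
ft_force: [-5.3, 5.3, 5.1]
grip_width: 0.0327
grasp_force: 66.2
```

Emit:
send_rows(
  motion="1 -0.08 -0.1 -0.05 0; 1 -0.08 -0.1 -0.05 0; 1 -0.08 -0.1 -0.05 0",
)

```text
clock: 18.0
eef_pos: [0.625, -0.2002, 0.0813]
tool_rot: [0.959, -0.048, 0.279, 0.007]
ft_force: [-2.9, 3.6, 4.7]
grip_width: 0.0322
grasp_force: 65.7
```

```bash
python3 st.py
```

```text
{'clock': 18.0, 'joint_pos': [-0.386, 0.356, -0.456, 0.215, 0.165, 2.901], 'eef_pos': [0.625, -0.2, 0.081], 'ft_force': [-2.903, 3.632, 4.746], 'grip_width': 0.032, 'grasp_force': 65.696}
[[ 0.84  -0.096  0.535]
 [-0.088 -0.995 -0.04 ]
 [ 0.536 -0.014 -0.844]]
```

Emit:
send_rows(
  motion="1 -0.07 -0.12 -0.04 0; 1 -0.07 -0.12 -0.04 0; 1 -0.07 -0.12 -0.04 0",
)

```text
clock: 18.3
eef_pos: [0.6248, -0.2, 0.0813]
tool_rot: [0.959, -0.048, 0.279, 0.008]
ft_force: [2.9, -1.5, 4.8]
grip_width: 0.0329
grasp_force: 65.4
```

Emit:
send_rows(
  motion="0.15 0 0 0 0; 0.1 0 0 0 0; 0 0 0 0 0; -0.3 0 0 0 0; -0.3 0 0 0 0",
)

```text
clock: 18.8
eef_pos: [0.6222, -0.1985, 0.0787]
tool_rot: [0.96, -0.048, 0.276, 0.006]
ft_force: [-0.9, 0.7, -0.3]
grip_width: 0.055
grasp_force: 0.0
```

```bash
python3 st.py; python3 - <<'E'
from h import *
import cv2
s=vision.camera("side");t=vision.camera("top")
a=cv2.resize(s[240:320,325:405,::-1],(600,600),interpolation=cv2.INTER_CUBIC);cv2.imwrite("pics/c7.png",a)
b=np.array([.618,-.2,.04]);m=lambda X:((proj("side",X)-[325,240])*7.5).round(0)
o=bot.get_obs();M=R.from_quat(o["tool_rot"]).as_matrix()
for a in(-5,0,5,10):
    u=R.from_rotvec(M[:,1]*np.radians(a)).apply([0,0,1]); xv=-np.cross(M[:,1],u);yv=-M[:,1]
    print(a,"ball",m(b),"disk",m(b+.028*u-.025*xv),m(b+.028*u+.025*xv),"top nr/far L,R",[m(b+.058*u+s*.024*xv+t*.017*yv).tolist() for s in(-1,1) for t in (-1,1)],"bot near",[m(b+.028*u+s*.024*xv-.017*yv).tolist() for s in(-1,1)])
E
```

```text
{'clock': 18.8, 'joint_pos': [-0.385, 0.357, -0.461, 0.214, 0.163, 2.903], 'eef_pos': [0.622, -0.199, 0.079], 'ft_force': [-0.921, 0.652, -0.283], 'grip_width': 0.055, 'grasp_force': 0.0}
[[ 0.842 -0.096  0.53 ]
 [-0.089 -0.995 -0.039]
 [ 0.531 -0.014 -0.847]]
-5 ball [271. 392.] disk [207. 341.] [357. 324.] top nr/far L,R [[236.0, 315.0], [207.0, 236.0], [384.0, 299.0], [352.0, 221.0]] bot near [[224.0, 381.0], [370.0, 364.0]]
0 ball [271. 392.] disk [199. 347.] [351. 321.] top nr/far L,R [[219.0, 322.0], [191.0, 243.0], [369.0, 296.0], [338.0, 218.0]] bot near [[216.0, 387.0], [363.0, 361.0]]
5 ball [271. 392.] disk [192. 353.] [343. 318.] top nr/far L,R [[204.0, 330.0], [176.0, 251.0], [353.0, 295.0], [322.0, 217.0]] bot near [[209.0, 392.0], [356.0, 358.0]]
10 ball [271. 392.] disk [185. 359.] [336. 315.] top nr/far L,R [[188.0, 338.0], [161.0, 259.0], [337.0, 295.0], [307.0, 217.0]] bot near [[202.0, 398.0], [348.0, 356.0]]
```

View pics/c7.png

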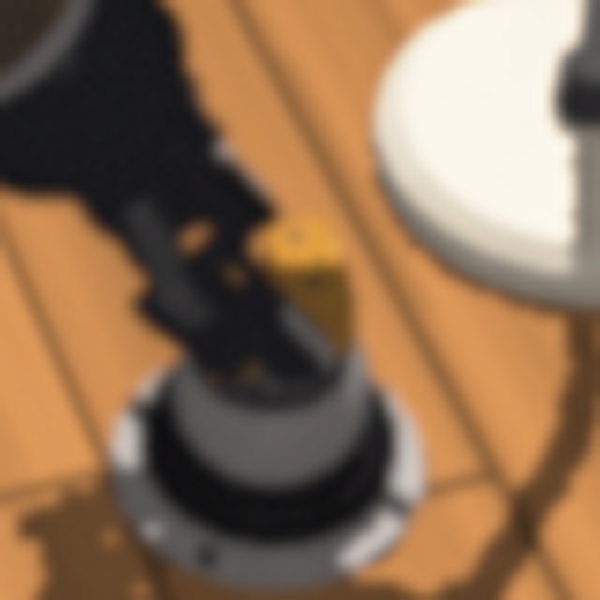

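Emit:
send_rows(
  motion="-1 0 0 0 0; -1 0 0 0 0; -1 0 0 -2 0; -1 0 0 -5 0; -1 0 0 -8 0",
)

```text
clock: 19.4
eef_pos: [0.5794, -0.1952, 0.147]
tool_rot: [0.96, -0.048, 0.276, 0.006]
ft_force: [0.4, -0.8, 0.3]
grip_width: 0.0854
grasp_force: 0.0
```

Emit:
send_rows(
  motion="-1 0 0 -5 0; -1 -2 0 -10 0; -1 -5 0 -13 0; -1 -8 0 -15 0; -1 -8 0 -15 0",
)

```text
clock: 19.9
eef_pos: [0.4296, -0.1818, 0.2314]
tool_rot: [0.96, -0.049, 0.277, 0.007]
ft_force: [0.8, 0.2, -0.1]
grip_width: 0.0852
grasp_force: 0.0
```

```bash
python3 - <<'E'
from h import *
import cv2
s=vision.camera("side");t=vision.camera("top")
a=cv2.resize(s[250:320,325:395,::-1],(600,600),interpolation=cv2.INTER_CUBIC)
b=cv2.resize(t[200:245,350:365,::-1],(200,600),interpolation=cv2.INTER_CUBIC)
cv2.imwrite("pics/c8.png",np.hstack([a,b]))
o=bot.get_obs();print(o["eef_pos"],o["ft_force"])
B=np.array([.618,-.2,.04]);m=lambda X:((proj("side",X)-[325,250])*600/70).round(0)
M=np.array([[.842,-.096,.53],[-.089,-.995,-.039],[.531,-.014,-.847]])
yv=np.array([.096,.995,0]);xw=np.array([.995,-.096,0])
for ax,ay in((0,0),(5,0),(0,5)):   # lean toward robot / toward +y
    u=np.array([0,0,1])-np.tan(np.radians(ax))*xw+np.tan(np.radians(ay))*yv;u/=np.linalg.norm(u)
    x=np.cross(yv,u);x/=np.linalg.norm(x);y=np.cross(u,x)
    print((ax,ay),"ball",m(B),"topface nearL nearR farL farR",[m(B+.058*u+s*.024*x+q*.017*y).tolist() for q in(-1,1) for s in(-1,1)],"bot nearL,R",[m(B+.028*u+s*.024*x-.017*y).tolist() for s in(-1,1)],"disk L,R",[m(B+.023*u+s*.025*x).tolist() for s in(-1,1)])
E
```

```text
[ 0.43310348 -0.18285343  0.23234191] [ 0.39667201 -0.24758777  0.44716926]
(0, 0) ball [310. 362.] topface nearL nearR farL farR [[251.0, 282.0], [422.0, 252.0], [219.0, 193.0], [386.0, 164.0]] bot nearL,R [[247.0, 355.0], [415.0, 326.0]] disk L,R [[227.0, 323.0], [400.0, 293.0]]
(5, 0) ball [310. 362.] topface nearL nearR farL farR [[233.0, 291.0], [404.0, 251.0], [201.0, 201.0], [368.0, 163.0]] bot nearL,R [[239.0, 362.0], [407.0, 323.0]] disk L,R [[220.0, 329.0], [393.0, 289.0]]
(0, 5) ball [310. 362.] topface nearL nearR farL farR [[246.0, 265.0], [416.0, 236.0], [214.0, 184.0], [380.0, 156.0]] bot nearL,R [[245.0, 345.0], [413.0, 316.0]] disk L,R [[225.0, 318.0], [398.0, 288.0]]
```

View pics/c8.png

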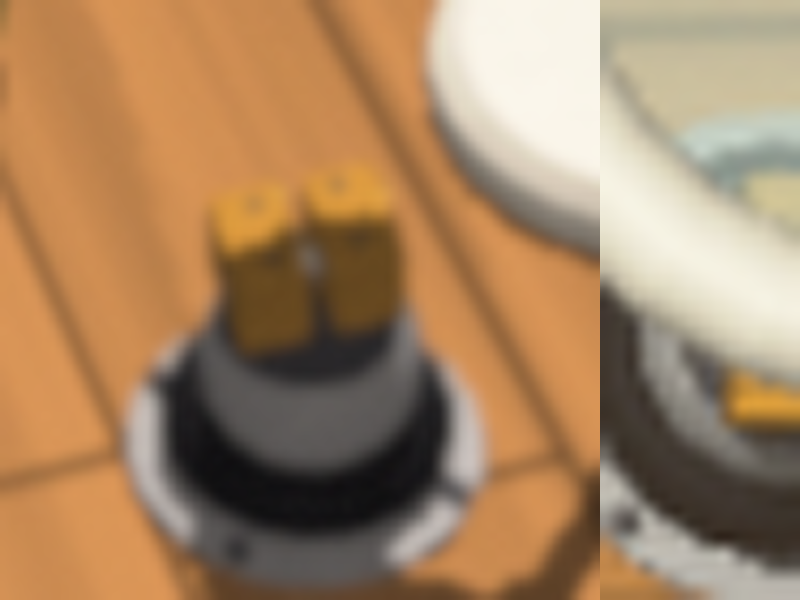

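```bash
cat > fit.py <<'E'
from h import *
from scipy.optimize import least_squares
B=np.array([.618,-.2,.04])
# crop c8 corners: (h, x sign, y sign): pixel
obs={(.058,-1,-1):(221,260),(.058,1,-1):(397,226),(.058,-1,1):(208,193),(.058,1,1):(386,170),(.028,-1,-1):(243,357),(.028,1,-1):(402,328)}
def pts(v):
    Rm=R.from_rotvec([v[0],v[1],0])*R.from_euler("z",v[2])
    return [proj("side",B+v[3:6]+Rm.apply([s*.024,q*.017,h])) for h,s,q in obs]
px=np.array([[325+a*70/600,250+b*70/600] for a,b in obs.values()])
f=lambda v:np.concatenate([(np.array(pts(v))-px).ravel(),v[3:6]/.002*.5])
s=least_squares(f,[0,0,-.1,0,0,0])
print("rotvec deg",np.degrees(s.x[:3]).round(1),"off mm",(s.x[3:]*1000).round(1),"res px",(np.array(pts(s.x))-px).round(1).tolist())
u=(R.from_rotvec([s.x[0],s.x[1],0])).apply([0,0,1]);print("axis",u.round(3),"lean deg",np.degrees(np.arccos(u[2])).round(1))
E
python3 fit.py
```

```text
rotvec deg [-14.   -2.9 -13. ] off mm [ 1.8 -4.9 -3.3] res px [[0.3, 0.1], [0.1, 1.0], [0.1, -0.1], [-0.8, -0.4], [-0.9, -0.9], [0.6, -0.5]]
axis [-0.051  0.242  0.969] lean deg 14.3
```

```bash
python3 - <<'E'
from h import *
s=vision.camera("side")
for r in range(267,298): print(r,round((r-250)*600/70+4),[s[r,c].tolist() for c in(354,356,358,365,368,370)])
for c in("side","top"):
  for t in("vise","vise_jaws"): print(c,t,[(np.round(d["rect"],1).tolist(),round(d["conf"],2)) for d in boxes_of(c,t)][:6])
E
```

```text
267 150 [[202, 138, 80], [204, 140, 82], [205, 140, 82], [203, 139, 82], [199, 135, 78], [166, 113, 66]]
268 158 [[203, 138, 81], [203, 139, 80], [206, 141, 82], [208, 143, 80], [202, 138, 76], [179, 122, 71]]
269 167 [[205, 140, 82], [202, 139, 81], [206, 140, 82], [214, 148, 74], [208, 144, 72], [190, 130, 75]]
270 175 [[208, 142, 81], [204, 140, 78], [205, 140, 81], [212, 149, 70], [215, 150, 68], [197, 135, 76]]
271 184 [[211, 145, 77], [211, 148, 72], [207, 143, 80], [208, 147, 69], [218, 153, 66], [204, 142, 78]]
272 193 [[208, 145, 72], [217, 154, 69], [209, 147, 78], [214, 150, 67], [221, 157, 66], [210, 149, 78]]
273 201 [[197, 141, 71], [216, 153, 67], [206, 145, 72], [220, 154, 64], [219, 155, 64], [209, 147, 75]]
274 210 [[201, 144, 70], [217, 153, 66], [204, 142, 69], [207, 144, 58], [196, 137, 55], [191, 133, 66]]
275 218 [[215, 151, 66], [218, 153, 64], [194, 135, 62], [165, 114, 47], [151, 106, 43], [158, 109, 54]]
276 227 [[221, 154, 63], [206, 144, 59], [161, 113, 52], [116, 82, 35], [112, 79, 35], [128, 89, 43]]
277 235 [[208, 145, 58], [175, 122, 50], [121, 86, 41
[... 1919 characters left out ...]
 92, 90], [93, 90, 88], [91, 88, 86]]
side vise [([359.7, 285.4, 22.6, 34.1], 0.96), ([214.8, 226.3, 29.1, 26.5], 0.93), ([264.5, 204.8, 13.6, 16.3], 0.75)]
side vise_jaws [([265.6, 203.8, 14.5, 14.2], 0.75), ([304.9, 247.6, 34.2, 19.1], 0.7), ([211.2, 227.2, 31.4, 26.8], 0.58), ([361.6, 286.3, 22.7, 36.4], 0.56)]
top vise [([229.2, 347.6, 31.7, 33.1], 0.82), ([289.8, 254.1, 29.0, 29.3], 0.77), ([257.4, 147.9, 35.0, 27.2], 0.74), ([361.3, 229.7, 20.6, 13.2], 0.67), ([206.5, 289.0, 35.0, 32.8], 0.59)]
top vise_jaws [([228.2, 345.5, 29.8, 38.6], 0.91), ([205.6, 287.0, 33.3, 32.8], 0.79), ([288.7, 254.2, 29.0, 35.6], 0.79), ([257.1, 148.7, 33.9, 29.2], 0.78), ([304.1, 327.9, 47.1, 50.6], 0.15)]
```

```bash
cat > sil.py <<'E'
from h import *
import cv2
from scipy.optimize import minimize
S=10;X0,Y0=340,260;W,H=40,45
def mask(v,off):
    Rm=R.from_rotvec([v[0],v[1],0])*R.from_euler("z",v[2]);im=np.zeros((H*S,W*S),np.uint8)
    for a,b in((-.024,-.003),(.003,.024)):
        P=[proj("side",B+off+Rm.apply([x,y,z])) for x in(a,b) for y in(-.017,.017) for z in(.028,.058)]
        q=((np.array(P)-[X0,Y0]+.5)*S).astype(np.int32)
        cv2.fillConvexPoly(im,cv2.convexHull(q),255)
    return cv2.resize(cv2.GaussianBlur(im,(0,0),S*.8),(W,H),interpolation=cv2.INTER_AREA)/255.
B=np.array([.618,-.2,.04])
def run():
    s=vision.camera("side")[Y0:Y0+H,X0:X0+W].astype(float)
    r=s[...,2]/(s[...,0]+1);obs=np.clip((.385-r)/.06,0,1);obs[35:]=0
    for sd in(.001,.003):
        best=None
        for l0 in(-.25,0,.25):
            f=lambda v:((mask(v[:3],v[3:])-obs)**2).sum()+((v[3:]/sd)**2).sum()*.5
            m=minimize(f,[l0,0,-.1,0,0,0],method="Nelder-Mead",options=dict(initial_simplex=np.array([[l0,0,-.1,0,0,0]]+[[l0+.1*(i==0),.1*(i==1),-.1+.1*(i==2),.001*(i==3),.001*(i==4),.001*(i==5)] for i in range(6)]),maxiter=1500,maxfev=1500))
            if best is None or m.fun<best.fun:best=m
        u=R.from_rotvec([best.x[0],best.x[1],0]).apply([0,0,1])
        print(sd,"cost",round(best.fun,2),"axis",u.round(3),"yaw",np.degrees(best.x[2]).round(1),"off mm",(best.x[3:]*1000).round(1))
    print("upright cost",[round(f([0,0,-.1,0,0,0]),2),round(f([-.25,0,-.1,0,0,0]),2)])
    for row in obs[8:35,8:34]:print("".join(" .:*#"[int(4*v)] for v in row))
if __name__=="__main__":run()
E
python3 sil.py
```

```text
Traceback (most recent call last):
  File "sil.py", line 26, in <module>
    if __name__=="__main__":run()
                            ~~~^^
  File "sil.py", line 20, in run
    m=minimize(f,[l0,0,-.1,0,0,0],method="Nelder-Mead",options=dict(initial_simplex=np.array([[l0,0,-.1,0,0,0]]+[[l0+.1*(i==0),.1*(i==1),-.1+.1*(i==2),.001*(i==3),.001*(i==4),.001*(i==5)] for i in range(6)]),maxiter=1500,maxfev=1500))
  File "sil.py", line 19, in <lambda>
    f=lambda v:((mask(v[:3],v[3:])-obs)**2).sum()+((v[3:]/sd)**2).sum()*.5
                 ~~~~^^^^^^^^^^^^^
  File "sil.py", line 8, in mask
    P=[proj("side",B+off+Rm.apply([x,y,z])) for x in(a,b) for y in(-.017,.017) for z in(.028,.058)]
       ~~~~^^^^^^^^^^^^^^^^^^^^^^^^^^^^^^^^
  File "h.py", line 15, in proj
    m=vision.camera_model(c);T=np.array(m["world_from_camera"]);f=240/np.tan(np.radians(m["fov_y"]/2))
ValueError: time passes only in moves, steps and waits
```

```bash
sed -i 's/vision.camera_model(c)/cm(c)/g; s/^def ray/import functools\n@functools.lru_cache\ndef cm(c): return vision.camera_model(c)\ndef ray/' h.py; python3 sil.py
```

```text
0.001 cost 41.65 axis [-0.076  0.143  0.987] yaw -14.6 off mm [ 1.2 -0.2  0.2]
0.003 cost 35.63 axis [-0.158  0.128  0.979] yaw -11.7 off mm [ 4.1 -2.3  4. ]Traceback (most recent call last):
  File "sil.py", line 26, in <module>
    if __name__=="__main__":run()
                            ~~~^^
  File "sil.py", line 24, in run
    print("upright cost",[round(f([0,0,-.1,0,0,0]),2),round(f([-.25,0,-.1,0,0,0]),2)])
                                ~^^^^^^^^^^^^^^^^^
  File "sil.py", line 19, in <lambda>
    f=lambda v:((mask(v[:3],v[3:])-obs)**2).sum()+((v[3:]/sd)**2).sum()*.5
                                                    ~~~~~^~~
TypeError: unsupported operand type(s) for /: 'list' and 'float'
```

```bash
python3 - <<'E'
s=open("sil.py").read()
s=s.replace("im=np.zeros((H*S,W*S),np.uint8)","im=np.zeros((H*S,W*S),np.uint8);tp=im.copy()")
s=s.replace("cv2.fillConvexPoly(im,cv2.convexHull(q),255)","cv2.fillConvexPoly(im,cv2.convexHull(q),255);cv2.fillConvexPoly(tp,cv2.convexHull(q[1::2]),255)")
s=s.replace("    return cv2.resize(cv2.GaussianBlur(im,(0,0),S*.8),(W,H),interpolation=cv2.INTER_AREA)/255.","    g=lambda i:cv2.resize(cv2.GaussianBlur(i,(0,0),S*.8),(W,H),interpolation=cv2.INTER_AREA)/255.\n    return np.stack([g(im),g(tp)])")
s=s.replace("obs=np.clip((.385-r)/.06,0,1);obs[35:]=0","al=np.clip((.39-r)/.06,0,1);al[33:]=0;lit=al*np.clip((s[...,0]-100)/110,0,1);obs=np.stack([al,lit])")
s=s.replace('    print("upright cost",[round(f([0,0,-.1,0,0,0]),2),round(f([-.25,0,-.1,0,0,0]),2)])\n','    print("upright cost",f(np.array([0,0,-.1,0,0,0])))\n')
s=s.replace("for row in obs[8:35,8:34]:","for row in np.hstack(list(obs))[6:35]:")
open("sil.py","w").write(s)
E
python3 sil.py
```

```text
Traceback (most recent call last):
  File "sil.py", line 27, in <module>
    if __name__=="__main__":run()
                            ~~~^^
  File "sil.py", line 21, in run
    m=minimize(f,[l0,0,-.1,0,0,0],method="Nelder-Mead",options=dict(initial_simplex=np.array([[l0,0,-.1,0,0,0]]+[[l0+.1*(i==0),.1*(i==1),-.1+.1*(i==2),.001*(i==3),.001*(i==4),.001*(i==5)] for i in range(6)]),maxiter=1500,maxfev=1500))
  File "sil.py", line 20, in <lambda>
    f=lambda v:((mask(v[:3],v[3:])-obs)**2).sum()+((v[3:]/sd)**2).sum()*.5
                 ~~~~^^^^^^^^^^^^^
  File "sil.py", line 10, in mask
    cv2.fillConvexPoly(im,cv2.convexHull(q),255);cv2.fillConvexPoly(tp,cv2.convexHull(q[1::2]),255)
                                                                       ~~~~~~~~~~~~~~^^^^^^^^^
cv2.error: OpenCV(4.12.0) /io/opencv/modules/imgproc/src/convhull.cpp:143: error: (-215:Assertion failed) total >= 0 && (depth == CV_32F || depth == CV_32S) in function 'convexHull'
```

```bash
sed -i 's/cv2.convexHull(q\[1::2\])/cv2.convexHull(q[1::2].copy())/' sil.py; python3 sil.py
```

```text
0.001 cost 49.35 axis [-0.101  0.262  0.96 ] yaw -12.7 off mm [ 3.6 -2.  -0.5]
0.003 cost 38.26 axis [-0.156  0.306  0.939] yaw -11.9 off mm [ 6.9 -3.7 -0.5]
upright cost 213.6749715496467
                                                                                
                                                                                
                          ..                                       .            
                      ..:*##*.                                ..:*##:.          
                    .*#*:####:                              .*#*:####:          
             ..:*:  :##*.*###*                       ..:*:  :##*.*###*          
         .:*****#*. *###*#####.                  .:***:*#*. :*#**#####.         
         :###*:*##: :#########:                  :###*.:##: .*########:         
         *####:*##*.:#########*                  :*###:*##*..:********:         
         :#########.:#########*                  .*######**  ..::::..:.         
         :#########. :########*                  .*#####*::                     
         .########* 
[... 271 characters left out ...]
                                
           :####*:#     #######*                                                
            *######*    #######*                                                
            :#######.  *#######:                                                
            .#######:  .#######                                                 
            :#######*   ######*                                                 
            .#######*   *#####                                                  
             #######*    *:.                                                    
             #######                                                            
             :##*::
```

```bash
sed -i 's/^obs=.*/obs={(.058,-.5625,0):(264,229),(.058,.5625,0):(344,209),(.058,-1,1):(208,193),(.058,1,1):(386,170),(.028,-1,-1):(243,357),(.028,1,-1):(402,328),(.058,-1,-1):(233,280)}/; s/.002\*.5/.0015/' fit.py; python3 fit.py
```

```text
rotvec deg [-1.7 -3.  -9.3] off mm [ 0.  -0.2 -0.2] res px [[-0.6, 0.1], [1.3, 0.6], [0.1, -0.1], [-0.8, -0.6], [-0.8, -0.3], [0.6, -0.1], [0.0, 0.1]]
axis [-0.052  0.029  0.998] lean deg 3.4
```

```bash
python3 -c "
from workcell import workorder
print(workorder.job_done())"
```

```text
the job is handed in; nothing more can be done
None
```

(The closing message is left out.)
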